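# Refit the forming block in the goldsmith's block holder

## Task

The steel punch was left standing in the recess of the heavy block holder: first stand it upright in the brass cup, ball end up, and let go of it. Then fit the rectangular wooden forming block, grooves up, into the freed recess and press it down until its top is flush with the top of the holder. Keep the cup standing, and leave the round block, jar, tin and file where they are.

Things in the scene. Friction and masses are not known exactly. Their poses are not given: they have to be found in the camera images.
- holder: Dark steel block holder, 130 (x) x 100 (y) x 45 mm high, fixed to the bench. Origin: centre of its underside; z up. In the middle of its top is a rectangular recess, 65 mm along the holder's x by 39 mm along its y, with a stiff plate for a floor (see pad).
- recess (a point): Centre of the mouth of the recess, level with the holder's top (45 mm over the bench); axes as the holder's.
- pad (a joint): The plate that forms the floor of the recess slides up and down with stiff friction (about 8 N) and stays where it is left. 0 = raised, its top 14 mm below the holder's top; 0.010 m = pushed fully down, its top 24 mm below. Starts raised. The forming block laid in the recess therefore stands 10 mm proud until pushed down; its own weight does not move the plate.
- block: Rectangular forming block of pale boxwood, 62 (x) x 36 (y) x 24 mm high, about 50 g, with two narrow grooves (6 x 4 mm) across its top along y, at x = +-16 mm. Origin: centre of its underside; z up. It lies flat on the bench, grooves up. It fits the recess with its x along the holder's x, either way round, with 1.5 mm of play on each side.
- block_top (a point): Centre of the block's top face, 24 mm above its origin.
- punch: Steel doming punch: straight round shank 14 mm in diameter up to 98 mm, then a 10 mm neck and a ball end 18 mm in diameter; 124 mm long, about 140 g. Origin: centre of its flat foot; z along the shank to the ball end. It starts standing on the plate in the recess, ball up, not always in the middle.
- cup: Heavy round brass tool cup, open at the top, outside diameter 44 mm, inside 37 mm, 55 mm high, about 450 g, loose on the bench. Origin: centre of its underside; z up.
- cup_in (a point): Centre of the cup's inner floor, 5 mm above its underside and 50 mm below its rim.
- puck: Round forming block of the same boxwood, 54 mm in diameter, 22 mm high. Not for this holder: leave it. Origin: centre of its underside.
- jar: Small amber glass jar with black cap, 42 mm in diameter, 62 mm high. Bystander. Origin: centre of its underside.
- tin: Flat red tin with a pale top, 60 mm in diameter, 24 mm high. Bystander. Origin: centre of its underside.
- file: Needle file lying on the bench, 160 mm long with a wooden handle 12 mm thick. Its x runs along it from handle to tip; it reaches from x = -95 to +65 mm. Bystander.
Things that resemble listed ones, but are neither listed nor needed, are in the scene too. Leave any pink look-alike of the block alone.

How it is judged:
On the way, in this order (a step that is already met when the one before it is completed fails the run):
1. the punch stands in the brass cup, ball end up, released (z of punch in the frame of cup_in below 0.01 m and distance between punch and cup_in below 0.025 m and angle between punch's own z axis and vertical below 0.6 rad and angle between cup's own z axis and vertical below 0.1 rad and contact force between the fingers and punch below 0.05 N), for 0.2 s.
2. the forming block is in the recess, pressed down until its top is flush with the holder's top (z of block_top in the frame of recess between -0.003 and 0.002 m and horizontal distance between block_top and recess below 0.004 m and angle between block's own z axis and vertical below 0.06 rad and angle between the x axis of block and the x axis of holder, either way round below 0.12 rad), for 0.2 s.
At the end, for the whole second after the job is handed in: The forming block is in the recess, grooves up, its top flush with the holder's (at most 2 mm proud, 3 mm sunk), within 4 mm of centre; the punch stands on the floor of the upright brass cup, ball end up, leaning less than 0.6 rad; all released and at rest (all of step 1 and all of step 2 and linear speed of each of punch, block, cup below 0.02 m/s); the robot touches nothing.
It fails at once if the round forming block is shifted more than 30 mm or knocked over (distance of puck from where it was at the start of the episode above 0.03 m or angle between puck's own z axis and vertical above 0.5 rad).
It fails at once if the amber jar is shifted more than 30 mm or knocked over (distance of jar from where it was at the start of the episode above 0.03 m or angle between jar's own z axis and vertical above 0.5 rad).
It fails at once if the red tin is shifted more than 30 mm or knocked over (distance of tin from where it was at the start of the episode above 0.03 m).
It fails at once if the file is shifted more than 30 mm or knocked over (distance of file from where it was at the start of the episode above 0.03 m).
It fails at once if the brass cup is knocked over (angle between cup's own z axis and vertical above 0.6 rad).
It also fails if it takes over 69 s, if anything falls off the work surface, if the arm or the gripper's body presses on something with over 40 N, if the wrist force passes 120 N, or if a joint passes its speed limit or range.

## Robot

A 6-joint arm with a two-finger parallel gripper is mounted at the origin on the work surface. World frame = base frame: x ahead of the robot, y to its left, z up, the work surface at z = 0. Lengths are in m, angles in rad, forces in N, time in s.
With the tool pointing down it reaches from about 0.25 to 0.85 m from the base axis. Payload 12.5 kg.
Tool frame: the origin (TCP) lies between the finger pads; the fingertips stand 17 mm ahead of it and the grasp point (between the pads) lies 2 mm behind it; z points along the fingers, y is the line along which they close (so a half turn about z gives the same grasp; the last joint's range is limited). The gripper opens to 93 mm and grips with 3 to 60 N. Pads are 15 mm wide; open, the fingers measure 128 mm over their backs; the gripper's body (75 mm by 188 mm) begins 65 mm behind the grasp point.
Start: joints at [1.111, 0.351, 1.652, -0, 1.139, -0.085], TCP at [0.201, 0.512, 0.236] pointing down, gripper open.
Joint ranges: [-2.75, 2.75], [-0.79, 2.1], [0.01, 2.65], [-1.57, 4.71], [0.07, 3.14], [-2.87, 2.87]. Speed limits (rad/s): [2.22, 2.22, 2.79, 3.14, 3.14, 3.14].

## Interface

Orientations are given as a rotation vector (axis times angle).
In Python, from bench import * gives the robot as it stands.
- The arm moves only by the tool apply_moves, never from a script. Its argument "targets" is a list that holds one entry, the list of rows, each a list of 7 numbers: the turn, a rotation vector about the tool's x, y, z as a fraction of full scale, then the shift along the tool's x, y, z as a fraction of full scale, then the opening, from 0 (shut) to 1 (fully open). In form: [[[ax, ay, az, x, y, z, hand], ...]]. A call has 1 to 8 rows; each row shifts and turns the commanded pose from where the row before left it, along the tool's axes as they then stand; what a row does not reach is not made up. Full scale, the value 1, is 0.04 m for a shift and 5 degrees for a turn. A row lasts 1/8 s, in which the tool goes at most 62.5 mm and 10.7 degrees, less where a joint would pass 70% of its speed; a pose out of reach is approached as far as the arm can. A call with a number of a shift or a turn outside -1 to 1 is refused whole. A call with a gripper value outside its range is refused whole. The fingers move at their own pace and stop on an object; "newtons" is the grip in N (left out, the last holds). Time passes only in rows, so rows that do not move let the fingers close. It gives the time, the measured TCP pose, the force, the opening and the grip force at its end, in the units of the state.
- observe(): the state, without advancing time (a new reading comes with each control period).
- capture(name): name is "scene" or "side" or "wrist"; returns a dict with "image" (480x640x3 uint8, red, green, blue), "fovy" (degrees; the focal length in pixels is half the picture's height over the tangent of half this angle, whatever the lens; pixels are square), "cx", "cy" (the principal point, pixels), "k1" (the pictures are not rectified: a ray, as slopes to the right and down, at radius r is drawn at 1 + k1 r^2 times it, then the intrinsics apply), "world_from_camera" (4x4, takes a point from camera to world coordinates). Camera axes: x right, y down, z forward; pixel columns grow to the right and rows downward; lengths in m; the calibration is good to about 2 mm. A picture is of the moment at which its call begins. There is no depth.
- sign_off(): hands the job in; it is judged then, once.
The state is a dict: "time": time; "q": joint angles; "dq": joint speeds; "effort": joint torques, N m; "tcp_pos": TCP position; "ee_rot": TCP orientation; "wrist_force": force on the tool from outside, world axes, zero at the start; "torque": the same for the moment, N m; "width": opening from 0.0 (shut) to 1.0 (fully open); "finger_force": force on a finger pad.
Only numpy, scipy, OpenCV 4.12 (cv2) and the standard library are available. Lean on these libraries where they do the work, as an engineer would, in place of code of your own. Each camera call takes 0.05 s, during which the arm holds its last target. There are 200 camera calls.

## Working session

There is one attempt and no reset: what is moved stays moved. The work goes in short steps, Python scripts to look and compute and a tool call to move; the robot and the scene stay as the last step left them, time stands still between calls to the robot, and variables do not carry over. Pictures are saved under pics/ and viewed, at most 10 in all, crops included, and the job is handed in when it is done.

Besides the shell and the picture viewer there is one more tool, called as name([rows], argument=value, ...), one row to a line, values as JSON. apply_moves: Moves the arm, as the interface text tells. Shift numbers are shares of 0.04 m and turn numbers shares of 5 degrees, none past 1 either way. Its arguments: {"type":"object","properties":{"targets":{"type":"array"},"newtons":{"type":"number"}},"required":["targets"]}

```bash
mkdir -p pics
cat > h.py <<'E'
from bench import *
import numpy as np, cv2, pickle
from scipy.spatial.transform import Rotation as R
def snap(n,f):
    c=capture(n); cv2.imwrite(f'pics/{f}.png',c['image'][:,:,::-1]); pickle.dump(c,open(f'pics/{f}.pkl','wb')); return c
def load(f): return pickle.load(open(f'pics/{f}.pkl','rb'))
def K(c):
    f=240/np.tan(np.radians(c['fovy'])/2); return np.array([[f,0,c['cx']],[0,f,c['cy']],[0,0,1.]])
def ray(c,uv):
    d=cv2.undistortPoints(np.array([[uv]],float),K(c),np.array([c['k1'],0,0,0.]))[0,0]
    T=c['world_from_camera']; return T[:3,3],T[:3,:3]@np.r_[d,1]
def onz(c,uv,z):
    o,d=ray(c,uv); return o+d*(z-o[2])/d[2]
def proj(c,P):
    T=np.linalg.inv(c['world_from_camera']); r,_=cv2.Rodrigues(T[:3,:3])
    return cv2.projectPoints(np.atleast_2d(P).astype(float),r,T[:3,3],K(c),np.array([c['k1'],0,0,0.]))[0][:,0]
E
python3 - <<'E'
from h import *
for n in('scene','side'):
    c=snap(n,n+'0'); print(n,c['fovy'],c['k1'],c['world_from_camera'].round(3).tolist())
s=observe(); print(s['time'],s['tcp_pos'],R.from_rotvec(s['ee_rot']).as_matrix().round(3).tolist())
E
```

```text
scene 54.96903879490519 -0.06289111001562464 [[0.806, 0.502, -0.315, 0.813], [0.592, -0.692, 0.412, -0.293], [-0.011, -0.519, -0.855, 0.775], [0.0, 0.0, 0.0, 1.0]]
side 46.90118187772868 -0.11018715601432977 [[0.971, -0.157, 0.178, 0.384], [-0.237, -0.613, 0.754, -0.729], [-0.009, -0.775, -0.632, 0.7], [0.0, 0.0, 0.0, 1.0]]
0.1 [0.20118496 0.51157857 0.23515825] [[-0.931, 0.366, -0.0], [0.366, 0.931, -0.001], [0.0, -0.001, -1.0]]
```

View pics/scene0.png

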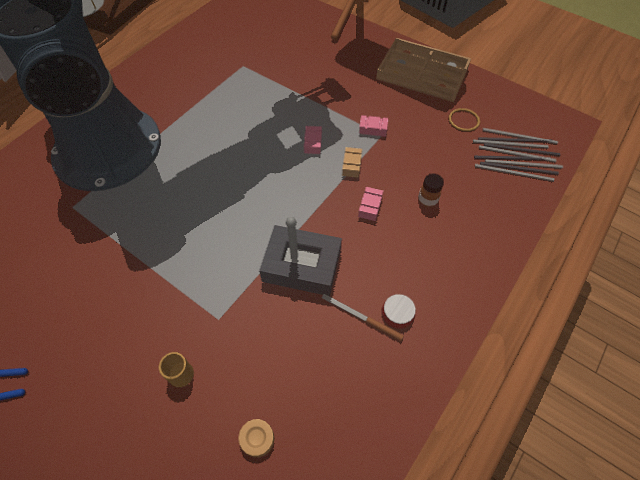

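View pics/side0.png

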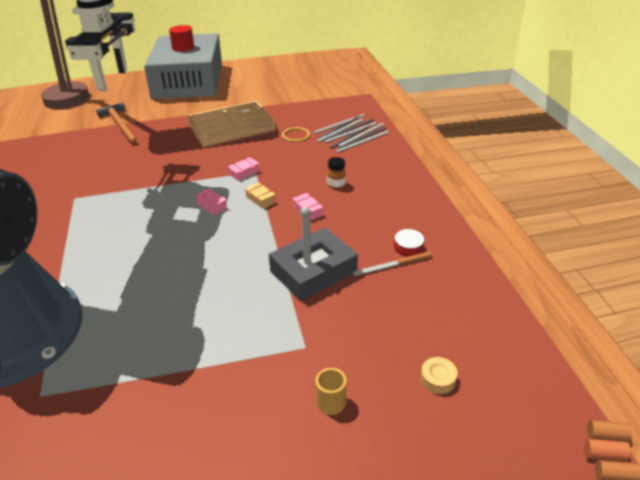

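Scene: holder at about (301,259) with the punch in it (ball 291,222), cup (176,370), puck (256,438), tin (399,309), jar (431,190), file (365,318). Block candidates: (352,162) pale boxwood, and pink ones at (374,126), (371,204) and (313,139). The pale one at (352,162) fits; I'll confirm it in an enlarged crop.

Run:
```python
from h import *
a=cv2.imread('pics/scene0.png');b=cv2.imread('pics/side0.png')
def cr(i,x,y,w,h): return cv2.resize(i[y:y+h,x:x+w],(400,300),interpolation=cv2.INTER_CUBIC)
o=np.vstack([np.hstack([cr(a,322,138,64,48),cr(a,251,206,100,75)]),np.hstack([cr(a,144,346,64,48),cr(b,264,200,100,75)])])
o=cv2.convertScaleAbs(o,alpha=1.5)
cv2.imwrite('pics/crop1.png',o)
```

```text
(no output)
```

View pics/crop1.png

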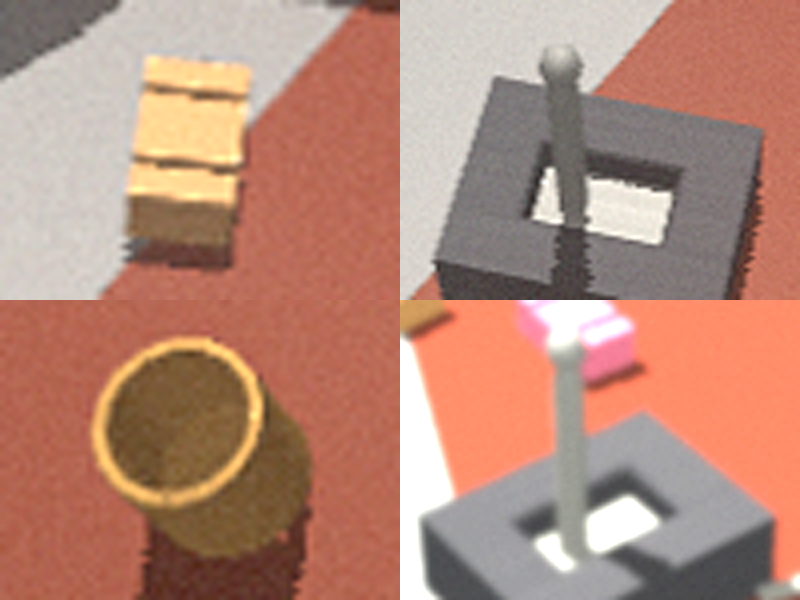

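The crop confirms pale boxwood with two grooves, and shows the holder, cup and punch corners clearly. Now the measurements.

Run:
```python
from h import *
from scipy.optimize import least_squares
a=load('scene0');b=load('side0')
f=lambda p,o,s:np.array(p,float)/s+o
hs=[f(p,(251,206),4) for p in[(95,77),(363,130),(37,262)]]
hd=[f(p,(264,200),4) for p in[(245,112),(372,220),(22,218)]]
print('holder scene');[print(onz(a,p,.045).round(4)) for p in hs]
print('holder side');[print(onz(b,p,.045).round(4)) for p in hd]
bs=[f(p,(322,138),6.25) for p in[(145,57),(251,68),(237,202),(127,193)]]
B=[onz(a,p,.024) for p in bs];print('block',np.round(B,4),np.mean(B,0).round(4))
print([np.linalg.norm(B[i]-B[(i+1)%4]).round(4) for i in range(4)])
d=B[0]+B[1]-B[2]-B[3];print('long dir',np.degrees(np.arctan2(d[1],d[0])))
# cup rim
e=f((178,421-300+0),(144,346),6.25); print('cup rim centre scene',onz(a,e,.055))
print('cup rim centre side',onz(b,(331,381),.055))
# punch: ball centre z=.031+.115
z=.146
print('ball scene',onz(a,f((162,60),(251,206),4),z),'side',onz(b,f((166,40),(264,200),4),z))
print('foot side',onz(b,f((172,258),(264,200),4),.031))
for n,u,z in(('puck',(256,438),.022),('tin',(399,309),.024),('jar',(433,183),.062),('fileA',(325,297),.004),('fileB',(402,338),.006)): print(n,onz(a,u,z).round(3))
```

```text
holder scene
[0.4677 0.0401 0.045 ]
[0.5866 0.0902 0.045 ]
[ 0.5082 -0.0515  0.045 ]
holder side
[0.5842 0.0897 0.045 ]
[ 0.6208 -0.0021  0.045 ]
[0.4668 0.0386 0.045 ]
block [[0.4549 0.297  0.024 ]
 [0.4875 0.3143 0.024 ]
 [0.5163 0.2613 0.024 ]
 [0.4843 0.2429 0.024 ]] [0.4857 0.2789 0.024 ]
[np.float64(0.0369), np.float64(0.0603), np.float64(0.037), np.float64(0.0615)]
long dir 118.58200896302067
cup rim centre scene [ 0.50622145 -0.26614041  0.055     ]
cup rim centre side [ 0.50396305 -0.26697262  0.055     ]
ball scene [0.53244737 0.01656851 0.146     ] side [0.53284687 0.0202514  0.146     ]
foot side [0.53022226 0.01041798 0.031     ]
puck [ 0.676 -0.269  0.022]
tin [0.743 0.041 0.024]
jar [0.664 0.291 0.062]
fileA [ 0.62  -0.009  0.004]
fileB [0.773 0.006 0.006]
```

apply_moves([
  [[0,0,0,-0.94,-0.65,0,1],[0,0,0,-0.94,-0.65,0,1],[0,0,0,-0.94,-0.65,0,1],[0,0,0,-0.94,-0.65,0,1],[0,0,0,-0.94,-0.65,0,1],[0,0,0,-0.94,-0.65,0,1],[0,0,0,-0.94,-0.65,0,1],[0,0,0,-0.94,-0.65,0,1]],
], newtons=25)

```text
time: 1.1
tcp_pos: [0.4056, 0.2068, 0.2355]
ee_rot: [-0.585, -3.086, 0.0]
wrist_force: [-0.1, 0.5, 0.5]
width: 1.001
finger_force: 0.0
```

apply_moves([
  [[0,0,0,-0.94,-0.65,0,1],[0,0,0,-0.94,-0.65,0,1],[0,0,0,-0.94,-0.65,0,1],[0,0,0,-0.94,-0.65,0,1],[0,0,0,-0.94,-0.65,0,1],[0,0,0,0,0,0,1],[0,0,0,0,0,0,1],[0,0,0,0,0,0,1]],
])

```text
time: 2.1
tcp_pos: [0.532, 0.0192, 0.2356]
ee_rot: [-0.584, -3.087, -0.0]
wrist_force: [-0.6, -0.3, -0.4]
width: 0.999
finger_force: 0.0
```

Run:
```python
from h import *
w=snap('wrist','wrist1'); s=observe(); print(s['time'],s['tcp_pos'],s['q'],R.from_rotvec(s['ee_rot']).as_matrix().round(3).tolist())
print('T',w['world_from_camera'].round(3).tolist(),w['fovy'])
yaw=np.radians(23.4);c=np.array([.5454,.019]);Rz=np.array([[np.cos(yaw),-np.sin(yaw)],[np.sin(yaw),np.cos(yaw)]])
pts=lambda hx,hy:[np.r_[c+Rz@[sx*hx,sy*hy],.045] for sx,sy in((1,1),(1,-1),(-1,-1),(-1,1))]
print(proj(w,pts(.065,.05)).round(1).tolist(),proj(w,pts(.0325,.0195)).round(1).tolist(),proj(w,[[.5325,.0185,.146]]))
im=w['image'][:,:,::-1].copy()
for g in(pts(.065,.05),pts(.0325,.0195)): cv2.polylines(im,[proj(w,g).round().astype(int)],True,(0,255,0),1)
u=proj(w,[[.5325,.0185,.146]])[0].round().astype(int); cv2.circle(im,tuple(map(int,u)),3,(0,0,255),-1)
cv2.imwrite('pics/wrist1o.png',im)
```

```text
2.15 [0.53205654 0.01916957 0.23571942] [-5.14746480e-02  3.18777671e-01  1.69697182e+00  8.29412903e-05
  1.12588585e+00 -1.24865138e+00] [[-0.931, 0.365, -0.0], [0.365, 0.931, 0.0], [0.0, 0.0, -1.0]]
T [[0.365, 0.887, 0.282, 0.454], [0.931, -0.347, -0.111, 0.05], [-0.0, 0.303, -0.953, 0.384], [0.0, 0.0, 0.0, 1.0]] 66.49310422234078
[[409.9, 234.7], [336.1, 299.8], [241.3, 212.9], [315.3, 136.6]] [[364.3, 233.1], [335.4, 259.5], [288.0, 214.4], [316.9, 185.8]] [[320.8587147  247.48900822]]
```

View pics/wrist1o.png

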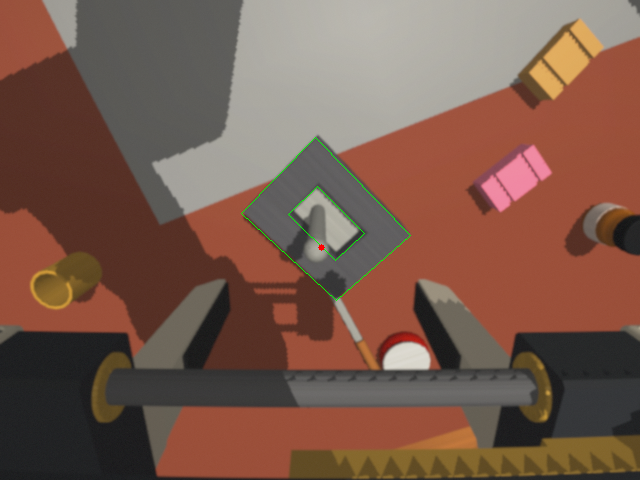

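The wrist picture shows the holder outline fitting within about a pixel. The ball, at (316,248), is about 3 mm to the -y side of the tool, so I'm correcting that, then descending and gripping.

apply_moves([
  [[0,0,0,0,-0.07,0.5,1],[0,0,0,0,0,0.8,1],[0,0,0,0,0,0.8,1],[0,0,0,0,0,0.7,1],[0,0,0,0,0,0.4,1],[0,0,0,0,0,0,0.6],[0,0,0,0,0,0,0],[0,0,0,0,0,0,0]],
])

```text
time: 3.15
tcp_pos: [0.5319, 0.0158, 0.1086]
ee_rot: [0.585, 3.085, 0.0]
wrist_force: [0.0, 0.4, -0.1]
width: 0.727
finger_force: 0.0
```

apply_moves([
  [[0,0,0,0,0,0,0],[0,0,0,0,0,0,0],[0,0,0,0,0,0,0],[0,0,0,0,0,0,0]],
])

```text
time: 3.65
tcp_pos: [0.5314, 0.0157, 0.1076]
ee_rot: [-0.585, -3.087, 0.0]
wrist_force: [-0.6, -0.5, -0.4]
width: 0.301
finger_force: 0.0
```

apply_moves([
  [[0,0,0,0,0,0,0],[0,0,0,0,0,0,0],[0,0,0,0,0,0,0],[0,0,0,0,0,0,0]],
])

```text
time: 4.15
tcp_pos: [0.5314, 0.0158, 0.1076]
ee_rot: [-0.585, -3.087, 0.0]
wrist_force: [-0.1, -0.1, -1.2]
width: 0.175
finger_force: 25.0
```

apply_moves([
  [[0,0,0,0,0,-0.4,0],[0,0,0,0,0,-0.7,0],[0,0,0,0,0,-0.8,0],[0,0,0,0,0,-0.5,0]],
])

```text
time: 4.65
tcp_pos: [0.5318, 0.0157, 0.2062]
ee_rot: [0.585, 3.084, 0.0]
wrist_force: [-0.2, 0.1, -0.8]
width: 0.179
finger_force: 25.0
```

apply_moves([
  [[0,0,0,-0.15,-0.5,0,0],[0,0,0,-0.28,-0.97,0,0],[0,0,0,-0.28,-0.97,0,0],[0,0,0,-0.28,-0.97,0,0],[0,0,0,-0.28,-0.97,0,0],[0,0,0,-0.28,-0.97,0,0],[0,0,0,-0.28,-0.97,0,0],[0,0,0,-0.14,-0.49,0,0]],
])

```text
time: 5.65
tcp_pos: [0.5047, -0.2682, 0.2045]
ee_rot: [0.587, 3.086, -0.001]
wrist_force: [-0.1, -0.3, -1.9]
width: 0.177
finger_force: 25.0
```

apply_moves([
  [[0,0,0,0,0,0,0],[0,0,0,0,0,0,0]],
])

```text
time: 5.9
tcp_pos: [0.5051, -0.2656, 0.2038]
ee_rot: [-0.584, -3.087, -0.001]
wrist_force: [-0.5, 1.0, -1.2]
width: 0.177
finger_force: 25.0
```

Run:
```python
from h import *
a=snap('side','side2');b=snap('wrist','wrist2');print(observe()['tcp_pos'],observe()['finger_force'])
o=np.hstack([cv2.resize(a['image'][240:440,230:430],(400,400),interpolation=3),cv2.resize(b['image'][120:360,200:440],(400,400),interpolation=3)])
cv2.imwrite('pics/c2.png',o[:,:,::-1])
```

```text
[ 0.50522541 -0.26553204  0.20378055] 24.999970123171806
```

View pics/c2.png

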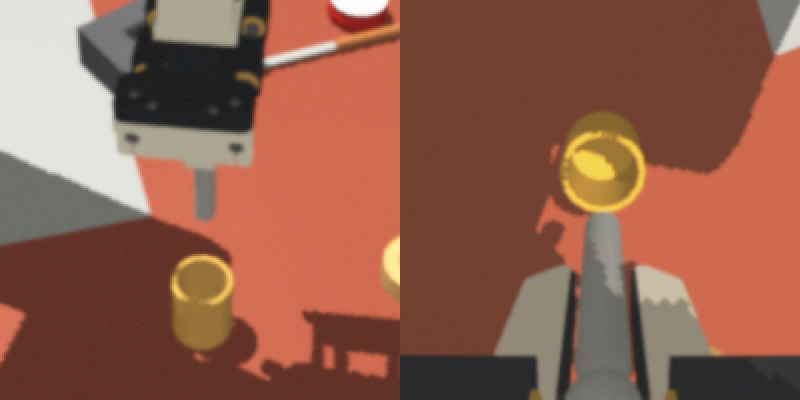

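The punch hangs upright above the cup. Side picture: foot (333,349), rim centre (331,380). Wrist picture: rim (321,223), far edge of the foot (322,248).

Run:
```python
from h import *
a=load('side2');b=load('wrist2')
print('rim',onz(a,(331,380.5),.055),onz(b,(321.2,222.6),.055))
print('foot bottom edge side',onz(a,(333,349.5),.127),'wrist far edge',onz(b,(321.8,248),.127))
```

```text
rim [ 0.50417843 -0.26613356  0.055     ] [ 0.50476069 -0.26558384  0.055     ]
foot bottom edge side [ 0.50582299 -0.26980785  0.127     ] wrist far edge [ 0.5020687  -0.26406271  0.127     ]
```

apply_moves([
  [[0,0,0,0.07,0,0.3,0],[0,0,0,0,0,0.7,0],[0,0,0,0,0,0.7,0],[0,0,0,0,0,0.6,0],[0,0,0,0,0,0.4,0],[0,0,0,0,0,0.25,0],[0,0,0,0,0,0.02,0],[0,0,0,0,0,0,0]],
])

```text
time: 7.0
tcp_pos: [0.5028, -0.2658, 0.0854]
ee_rot: [0.585, 3.086, -0.001]
wrist_force: [-0.7, 0.1, -1.0]
width: 0.175
finger_force: 25.0
```

apply_moves([
  [[0,0,0,0,0,0.05,0],[0,0,0,0,0,0.03,0],[0,0,0,0,0,0,0],[0,0,0,0,0,0,0]],
])

```text
time: 7.5
tcp_pos: [0.5024, -0.2656, 0.0817]
ee_rot: [0.585, 3.087, -0.0]
wrist_force: [1.0, -0.6, -1.3]
width: 0.173
finger_force: 25.0
```

apply_moves([
  [[0,0,0,0,0,0,0.3],[0,0,0,0,0,0,0.5],[0,0,0,0,0,0,0.8],[0,0,0,0,0,0,0.8],[0,0,0,0,0,0,0.8],[0,0,0,0,0,0,0.8]],
])

```text
time: 8.25
tcp_pos: [0.5024, -0.2656, 0.0816]
ee_rot: [-0.585, -3.087, 0.0]
wrist_force: [1.1, 1.2, -0.7]
width: 0.767
finger_force: 0.0
```

apply_moves([
  [[0,0,0,0,0,-0.3,0.8],[0,0,0,0,0,-0.6,0.8],[0,0,0,0,0,-0.9,0.8],[0,0,0,0,0,-0.9,0.8],[0,0,0,0,0,-0.9,0.8],[0,0,0,0,0,-0.3,0.8],[0,0,0,0,0,0,0.8]],
])

```text
time: 9.12
tcp_pos: [0.5025, -0.2656, 0.2379]
ee_rot: [0.585, 3.086, -0.0]
wrist_force: [-0.9, -0.2, 0.0]
width: 0.803
finger_force: 0.0
```

Run:
```python
from h import *
a=snap('side','side3');b=snap('scene','scene3');print(observe()['tcp_pos'],observe()['q'])
o=np.hstack([cv2.resize(a['image'][290:440,260:410],(400,400),interpolation=3),cv2.resize(b['image'][310:410,120:220],(400,400),interpolation=3)])
cv2.imwrite('pics/c3.png',o[:,:,::-1])
```

```text
[ 0.50196744 -0.26529486  0.23639348] [-5.68171002e-01  3.82993223e-01  1.60275993e+00 -3.83515060e-05
  1.15770527e+00 -1.76418069e+00]
```

View pics/c3.png

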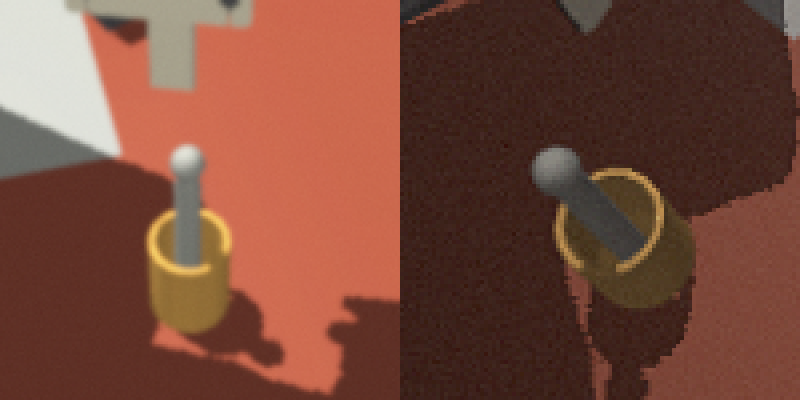

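The punch stands upright in the cup: ball at side (330,350), no lean. Next I move over the block.

apply_moves([
  [[0,0,0,0.19,0.45,0,0.8],[0,0,0,0.38,0.89,0,0.8],[0,0,0,0.38,0.89,0,0.8],[0,0,0,0.38,0.89,0,0.8],[0,0,0,0.38,0.89,0,0.8],[0,0,0,0.38,0.89,0,0.8],[0,0,0,0.38,0.89,0,0.8],[0,0,0,0.38,0.89,0,0.8]],
])

```text
time: 10.22
tcp_pos: [0.4931, 0.027, 0.237]
ee_rot: [-0.584, -3.085, 0.0]
wrist_force: [-0.0, -0.4, 0.3]
width: 0.799
finger_force: 0.0
```

apply_moves([
  [[0,0,0,0.38,0.89,0,0.6],[0,0,0,0.38,0.89,0,0.6],[0,0,0,0.38,0.89,0,0.6],[0,0,0,0.38,0.89,0,0.6],[0,0,0,0.38,0.89,0,0.6],[0,0,0,0.38,0.89,0,0.6],[0,0,0,0.19,0.45,0,0.6]],
])

```text
time: 11.1
tcp_pos: [0.4857, 0.2784, 0.2369]
ee_rot: [-0.582, -3.086, 0.001]
wrist_force: [-0.4, 0.5, 0.4]
width: 0.599
finger_force: 0.0
```

apply_moves([
  [[0,0,1,0,0,0,0.6],[0,0,1,0,0,0,0.6],[0,0,1,0,0,0,0.6],[0,0,1,0,0,0,0.6],[0,0,1,0,0,0,0.6],[0,0,1,0,0,0,0.6],[0,0,1,0,0,0,0.6],[0,0,1,0,0,0,0.6]],
])

```text
time: 12.1
tcp_pos: [0.4865, 0.2762, 0.2372]
ee_rot: [-1.61, -2.697, 0.001]
wrist_force: [-0.7, -0.7, -0.1]
width: 0.602
finger_force: 0.0
```

apply_moves([
  [[0,0,0,0,0,0,0.6],[0,0,0,0,0,0,0.6]],
])

```text
time: 12.35
tcp_pos: [0.4868, 0.2764, 0.2374]
ee_rot: [-1.603, -2.701, 0.001]
wrist_force: [-0.2, -0.8, -0.8]
width: 0.596
finger_force: 0.0
```

Run:
```python
from h import *
w=snap('wrist','wrist4'); s=observe(); M=R.from_rotvec(s['ee_rot']).as_matrix();print(s['tcp_pos'],M.round(4).tolist(),s['width'])
a=load('scene0'); [print('pink',onz(a,p,.024).round(3)) for p in((371,204),(313,139),(374,126))]
im=cv2.resize(w['image'][100:340,200:440],(600,600),interpolation=cv2.INTER_CUBIC); cv2.imwrite('pics/c4.png',im[:,:,::-1])
```

```text
[0.48683729 0.27641986 0.23750063] [[-0.4789, 0.8779, -0.0003], [0.8779, 0.4789, -0.0001], [0.0, -0.0003, -1.0]] 0.6013071266351446
pink [0.582 0.202 0.024]
pink [0.384 0.275 0.024]
pink [0.472 0.387 0.024]
```

View pics/c4.png

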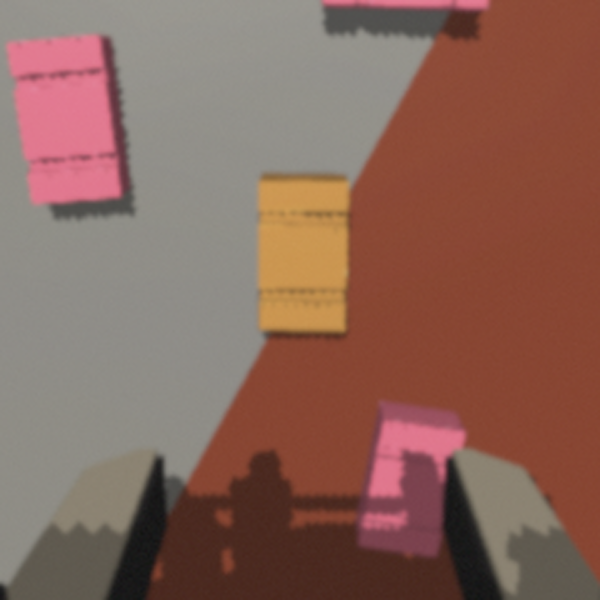

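The crop shows the block squared up to the tool. Its top corners in the crop are (260,178), (350,178), (347,331) and (260,331).

Run:
```python
from h import *
w=load('wrist4')
B=np.array([onz(w,np.array(p)/2.5+(200,100)-.3,.024) for p in((260,178),(350,178),(347,331),(260,331))])
print(B.round(4),B.mean(0)); d=B[0]+B[1]-B[2]-B[3]; print(np.linalg.norm(d)/2,np.linalg.norm(B[0]-B[1]),np.degrees(np.arctan2(d[1],d[0])))
M=R.from_rotvec(observe()['ee_rot']).as_matrix(); print(M.T@(B.mean(0)-observe()['tcp_pos']))
```

```text
[[0.4553 0.2992 0.024 ]
 [0.4863 0.3161 0.024 ]
 [0.5163 0.2607 0.024 ]
 [0.4847 0.2435 0.024 ]] [0.48563719 0.27989037 0.024     ]
0.06296152568756191 0.03537563627986733 118.10390988711742
[0.00361782 0.0006745  0.21350049]
```

apply_moves([
  [[0,0,0,0.08,0.01,0.4,0.6],[0,0,0,0,0,0.9,0.6],[0,0,0,0,0,0.9,0.6],[0,0,0,0,0,0.9,0.6],[0,0,0,0,0,0.9,0.6],[0,0,0,0,0,0.7,0.6],[0,0,0,0,0,0.4,0.6],[0,0,0,0,0,0,0.6]],
])

```text
time: 13.4
tcp_pos: [0.4852, 0.2793, 0.0326]
ee_rot: [-1.605, -2.7, 0.003]
wrist_force: [0.0, -0.6, 0.1]
width: 0.601
finger_force: 0.0
```

apply_moves([
  [[0,0,0,0,0,0,0.6]],
])

```text
time: 13.52
tcp_pos: [0.4863, 0.2798, 0.0344]
ee_rot: [1.605, 2.7, 0.002]
wrist_force: [0.1, 0.2, 0.4]
width: 0.596
finger_force: 0.0
```

apply_moves([
  [[0,0,0,0,0,0,0.2],[0,0,0,0,0,0,0.2],[0,0,0,0,0,0,0.2],[0,0,0,0,0,0,0.2],[0,0,0,0,0,0,0.2],[0,0,0,0,0,0,0.2]],
], newtons=15)

```text
time: 14.28
tcp_pos: [0.4861, 0.2796, 0.0341]
ee_rot: [1.605, 2.7, 0.001]
wrist_force: [-0.9, -0.5, 6.1]
width: 0.386
finger_force: 15.0
```

apply_moves([
  [[0,0,0,0,0,-0.3,0.2],[0,0,0,0,0,-0.5,0.2],[0,0,0,0,0,-0.8,0.2],[0,0,0,0,0,-0.8,0.2],[0,0,0,0,0,-0.6,0.2],[0,0,0,0,0,0,0.2]],
])

```text
time: 15.02
tcp_pos: [0.4866, 0.2799, 0.1555]
ee_rot: [1.605, 2.699, 0.005]
wrist_force: [-0.5, 0.5, 0.0]
width: 0.384
finger_force: 15.0
```

apply_moves([
  [[0,0,0,-0.46,-0.13,0,0.2],[0,0,0,-0.92,-0.26,0,0.2],[0,0,0,-0.92,-0.26,0,0.2],[0,0,0,-0.92,-0.26,0,0.2],[0,0,0,-0.92,-0.26,0,0.2],[0,0,0,-0.92,-0.26,0,0.2],[0,0,0,-0.92,-0.26,0,0.2],[0,0,0,-0.46,-0.13,0,0.2]],
])

```text
time: 16.02
tcp_pos: [0.5444, 0.016, 0.1525]
ee_rot: [-1.608, -2.697, 0.002]
wrist_force: [-0.3, 0.0, -0.1]
width: 0.388
finger_force: 15.0
```

apply_moves([
  [[0,0,-1,0,0,0,0.2],[0,0,-1,0,0,0,0.2],[0,0,-1,0,0,0,0.2],[0,0,-1,0,0,0,0.2],[0,0,-1,0,0,0,0.2],[0,0,-1,0,0,0,0.2],[0,0,-1,0,0,0,0.2],[0,0,-1,0,0,0,0.2]],
])

```text
time: 17.02
tcp_pos: [0.5443, 0.0184, 0.1529]
ee_rot: [-0.58, -3.086, 0.0]
wrist_force: [-0.2, -0.3, -1.4]
width: 0.384
finger_force: 15.0
```

apply_moves([
  [[0,0,-1,0,0,0,0.2],[0,0,-1,0,0,0,0.2],[0,0,-1,0,0,0,0.2],[0,0,-1,0,0,0,0.2],[0,0,-1,0,0,0,0.2],[0,0,-1,0,0,0,0.2],[0,0,-1,0,0,0,0.2],[0,0,-1,0,0,0,0.2]],
])

```text
time: 18.02
tcp_pos: [0.5443, 0.0184, 0.1529]
ee_rot: [0.51, -3.098, -0.001]
wrist_force: [0.0, 0.2, -0.0]
width: 0.388
finger_force: 15.0
```

apply_moves([
  [[0,0,-0.96,0,0,0,0.2],[0,0,0,0,0,0,0.2],[0,0,0,0,0,0,0.2],[0,0,0,0,0,0,0.2]],
])

```text
time: 18.52
tcp_pos: [0.5448, 0.0184, 0.1535]
ee_rot: [0.633, -3.077, -0.0]
wrist_force: [-0.3, -0.7, -1.0]
width: 0.386
finger_force: 15.0
```

Run:
```python
from h import *
w=snap('wrist','wrist5'); P=[]
for _ in range(4): capture('wrist'); P.append(observe()['tcp_pos'])
s=observe(); M=R.from_rotvec(s['ee_rot']).as_matrix();print(np.mean(P,0),np.std(P,0),M.round(4).tolist(),np.degrees(np.arctan2(M[1,1],M[0,1])),s['time'],s['q'])
im=w['image'][:,:,::-1].copy()
yaw=np.radians(23.4);c=np.array([.5454,.019]);Rz=np.array([[np.cos(yaw),-np.sin(yaw)],[np.sin(yaw),np.cos(yaw)]])
pts=lambda hx,hy:[np.r_[c+Rz@[sx*hx,sy*hy],.045] for sx,sy in((1,1),(1,-1),(-1,-1),(-1,1))]
S=cv2.resize(im[60:360,120:520],(800,600),interpolation=cv2.INTER_CUBIC)
for g in(pts(.065,.05),pts(.0325,.0195)): cv2.polylines(S,[((proj(w,g)-(120,60))*2+.5).round().astype(int)],True,(0,255,0),1)
cv2.imwrite('pics/c5.png',S)
```

```text
[0.54485545 0.01841523 0.15361169] [1.21352474e-05 1.06216270e-05 1.65005539e-05] [[-0.9184, -0.3958, -0.0], [-0.3958, 0.9184, 0.0], [0.0, 0.0, -1.0]] 113.31359929539413 18.775 [-5.15978603e-02  4.41867329e-01  1.74146252e+00  9.70460847e-06
  9.58289102e-01 -2.02929883e+00]
```

View pics/c5.png

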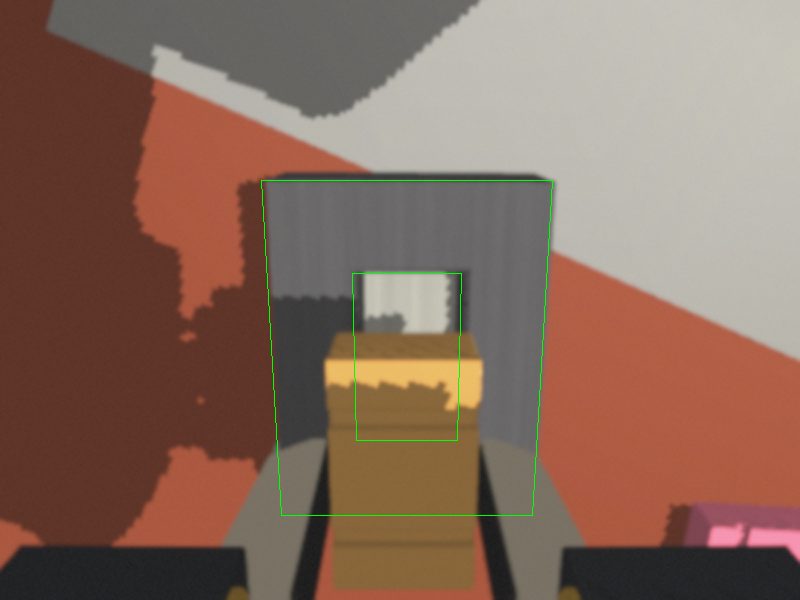

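The picture shows the block held square over the holder, with the far end of the recess visible at crop (353–468, 272). I'll check the lateral edges and the block's pitch numerically.

Run:
```python
from h import *
from scipy.optimize import least_squares
w=load('wrist5'); g=w['image'][...,1].astype(int); r=w['image'][...,0].astype(int)
for y in(200,205,210): print(y,'recess',g[y,288:362].tolist())
for y in(180,190): print(y,'L R',r[y,246:262].tolist(),' L@246 ',r[y,384:404].tolist())
print('col 320',g[185:235,322].tolist())
tcp=np.array([.54486,.01842,.15361]);M=np.array([[-.9184,-.3958,0],[-.3958,.9184,0],[0,0,-1.]])
obs=np.array([(325,360),(482,360),(335,333),(472,333),(331,590),(474,590)])/2+(120,60)-.25
# block corner offsets in its frame (tool axes, z down from top centre)
C=np.array([(.031,-.018,0),(.031,.018,0),(.031,-.018,.024),(.031,.018,.024),(-.031,-.018,0),(-.031,.018,0)])
def f(p): return (proj(w,tcp+(R.from_rotvec(p[3:]).apply(C)+p[:3])@M.T)-obs).ravel()
s=least_squares(f,[0,0,.01,0,0,0]); print(s.x[:3],np.degrees(s.x[3:]),s.fun.round(1))
s2=least_squares(lambda p:f(np.r_[p,0,0,0]),[0,0,.01]); print(s2.x,s2.fun.round(1))
```

```text
200 recess [106, 106, 106, 106, 104, 101, 100, 98, 96, 90, 79, 68, 73, 107, 154, 184, 193, 191, 192, 195, 197, 197, 194, 191, 190, 187, 186, 186, 188, 191, 191, 192, 192, 192, 192, 192, 191, 194, 196, 198, 197, 194, 192, 190, 189, 189, 189, 190, 191, 192, 192, 193, 194, 193, 187, 175, 153, 124, 103, 91, 72, 58, 52, 57, 66, 76, 84, 95, 103, 104, 104, 106, 105, 103]
205 recess [105, 105, 107, 106, 102, 101, 102, 99, 98, 90, 80, 68, 70, 107, 153, 184, 193, 192, 193, 195, 197, 198, 193, 191, 189, 188, 187, 186, 188, 190, 191, 192, 192, 194, 192, 192, 193, 194, 197, 197, 197, 195, 191, 191, 189, 190, 189, 190, 191, 192, 193, 193, 195, 193, 181, 160, 138, 117, 102, 91, 70, 54, 52, 54, 66, 74, 86, 97, 103, 104, 105, 106, 105, 103]
210 recess [69, 64, 62, 62, 59, 61, 60, 63, 64, 64, 65, 64, 69, 104, 150, 184, 193, 193, 193, 195, 197, 196, 193, 191, 189, 187, 187, 187, 188, 190, 192, 191, 192, 193, 193, 191, 192, 194, 197, 199, 198, 195, 193, 190, 190, 189, 189, 191, 192, 193, 194, 195, 195, 190, 173, 139, 112, 103, 101, 89, 69, 55, 51, 57, 65, 75, 84, 98, 103, 105, 105, 105, 103, 104]
180 L 
[... 189 characters left out ...]
 R [95, 95, 96, 97, 97, 95, 96, 97, 100, 104, 106, 106, 103, 106, 106, 106]  L@246  [108, 106, 107, 107, 108, 105, 105, 106, 105, 111, 124, 148, 169, 177, 178, 179, 179, 179, 178, 179]
col 320 [105, 105, 103, 104, 104, 105, 105, 103, 102, 100, 117, 152, 180, 190, 191, 192, 193, 192, 192, 192, 192, 192, 191, 192, 192, 193, 191, 191, 192, 193, 191, 191, 184, 180, 172, 157, 141, 146, 160, 169, 165, 144, 116, 100, 96, 96, 97, 99, 101, 99]
[ 1.18492249e-05 -8.26750231e-04  1.20536348e-02] [ 0.13133133 -0.84861584  0.2155215 ] [ 0.3 -0.1 -0.3  0.1 -0.1 -0.4 -0.  -0.2  0.7  0.2 -0.6  0.3]
[ 8.56221402e-05 -8.05137477e-04  1.16376660e-02] [-0.1  0.4 -0.3  0.4 -0.4 -0.6  0.1 -0.6  1.   0.1 -0.3  0.1]
```

apply_moves([
  [[0,0,0,0,0.05,0.3,0.2],[0,0,0,0,0,0.7,0.2],[0,0,0,0,0,0.6,0.2],[0,0,0,0,0,0.2,0.2],[0,0,0,0,0,0,0.2],[0,0,0,0,0,0,0.2]],
])

```text
time: 19.52
tcp_pos: [0.5446, 0.0202, 0.0824]
ee_rot: [-0.635, 3.076, -0.001]
wrist_force: [-1.1, 0.0, -0.5]
width: 0.386
finger_force: 15.0
```

apply_moves([
  [[0,0,0,0,0,0.05,0.2],[0,0,0,0,0,0.05,0.2],[0,0,0,0,0,0.05,0.2],[0,0,0,0,0,0,0.2],[0,0,0,0,0,0,0.2]],
])

```text
time: 20.15
tcp_pos: [0.5441, 0.0202, 0.0757]
ee_rot: [-0.635, 3.077, 0.0]
wrist_force: [1.1, 0.5, -0.3]
width: 0.384
finger_force: 15.0
```

apply_moves([
  [[0,0,0,0,0,0.08,0.2],[0,0,0,0,0,0.08,0.2],[0,0,0,0,0,0.05,0.2],[0,0,0,0,0,0,0.2],[0,0,0,0,0,0,0.2]],
])

```text
time: 20.78
tcp_pos: [0.5441, 0.0203, 0.0672]
ee_rot: [-0.635, 3.077, 0.0]
wrist_force: [0.6, -0.1, -1.7]
width: 0.387
finger_force: 15.0
```

apply_moves([
  [[0,0,0,0,0,0.03,0.2],[0,0,0,0,0,0,0.2],[0,0,0,0,0,0,0.6],[0,0,0,0,0,0,0.6],[0,0,0,0,0,0,0.6],[0,0,0,0,0,-0.5,0.6],[0,0,0,0,0,-0.5,0.6],[0,0,0,0,0,0,0]],
], newtons=30)

```text
time: 21.78
tcp_pos: [0.5448, 0.0202, 0.107]
ee_rot: [-0.635, 3.074, -0.001]
wrist_force: [-0.1, 0.0, -0.6]
width: 0.534
finger_force: 0.0
```

apply_moves([
  [[0,0,0,0,0,0,0],[0,0,0,0,0,0,0],[0,0,0,0,0,0,0],[0,0,0,0,0,0,0],[0,0,0,0,0,0,0],[0,0,0,0,0,0,0],[0,0,0,0,0,0,0]],
])

```text
time: 22.65
tcp_pos: [0.5441, 0.0203, 0.106]
ee_rot: [0.635, -3.077, -0.0]
wrist_force: [0.0, -0.0, 0.1]
width: 0.007
finger_force: 0.0
```

apply_moves([
  [[0,0,0,0,0,0.4,0],[0,0,0,0,0,0.35,0],[0,0,0,0,0,0.05,0],[0,0,0,0,0,0.05,0],[0,0,0,0,0,0.04,0],[0,0,0,0,0,0.04,0],[0,0,0,0,0,0,0],[0,0,0,0,0,0,0]],
])

```text
time: 23.65
tcp_pos: [0.5442, 0.0202, 0.0693]
ee_rot: [-0.635, 3.076, -0.0]
wrist_force: [-3.4, -0.0, 5.6]
width: 0.008
finger_force: 3.0
```

apply_moves([
  [[0,0,0,0,0,0.04,0],[0,0,0,0,0,0.04,0],[0,0,0,0,0,0.04,0],[0,0,0,0,0,0.04,0],[0,0,0,0,0,0.02,0],[0,0,0,0,0,0,0],[0,0,0,0,0,0,0]],
])

```text
time: 24.52
tcp_pos: [0.5442, 0.0202, 0.0623]
ee_rot: [-0.635, 3.076, -0.0]
wrist_force: [-4.1, -0.4, 8.6]
width: 0.005
finger_force: 4.2
```

apply_moves([
  [[0,0,0,0,0,0.02,0],[0,0,0,0,0,0.01,0],[0,0,0,0,0,0,0],[0,0,0,0,0,0,0]],
])

```text
time: 25.02
tcp_pos: [0.5443, 0.0202, 0.0621]
ee_rot: [-0.635, 3.076, -0.0]
wrist_force: [-8.5, 0.4, 21.9]
width: 0.005
finger_force: 11.3
```

Force rose to 22 N with no further travel, so the plate has bottomed and the top is flush. I retreat and check.

apply_moves([
  [[0,0,0,0,0,-0.2,0],[0,0,0,0,0,-0.8,0],[0,0,0,0,0,-1,0],[0,0,0,0,0,-1,0],[0,0,0,0.5,0,-0.5,0],[0,0,0,1,0,0,0],[0,0,0,1,0,0,0],[0,0,0,0,0,0,0]],
])

```text
time: 26.02
tcp_pos: [0.4508, -0.0199, 0.2007]
ee_rot: [-0.633, 3.077, -0.0]
wrist_force: [1.0, 0.1, 0.6]
width: 0.007
finger_force: 0.0
```

Run:
```python
from h import *
a=snap('scene','scene6');b=snap('side','side6');print(observe()['tcp_pos'],observe()['time'])
o=np.hstack([cv2.resize(a['image'][210:300,251:351],(400,360),interpolation=3),cv2.resize(b['image'][225:315,264:364],(400,360),interpolation=3)])
p=np.hstack([cv2.resize(a['image'][330:400,120:240],(400,233),interpolation=3),cv2.resize(b['image'][335:420,270:416],(400,233),interpolation=3)])
cv2.imwrite('pics/c6.png',np.vstack([o,p])[:,:,::-1])
```

```text
[ 0.45290884 -0.01943715  0.20088202] 26.125
```

View pics/c6.png

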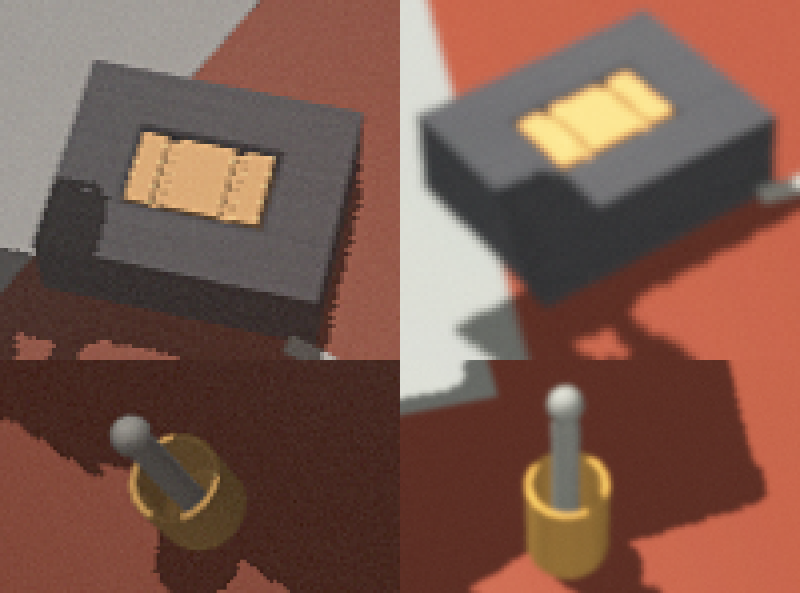

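The block is flush and square in the recess (scene about (301,255)), grooves up. The punch is upright in the standing cup, and the arm is clear of everything.

```bash
python3 -c "
from bench import *
print(sign_off())"
```

```text
the job is handed in; nothing more can be done
None
```

I handed the job in at about 26 s. The last pictures show the punch upright in the brass cup, ball end up, and the forming block flush in the recess, grooves up. The sign-off returned no verdict.

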